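# Pump the lubricator until its indicator pin is out

## Robot

A 6-joint arm with a two-finger parallel gripper is mounted at the origin on a cart in front of the work surface, level with it; the furniture and walls round the work are solid. World frame = base frame: x ahead of the robot, y to its left, z up, the work surface at z = 0. Lengths are in mm, angles in rad, forces in N, time in s.
With the tool pointing down it reaches from about 300 to 775 mm from the base axis. Payload 14.6 kg.
Tool frame: the origin (TCP) lies on the centre line of the jaws, within the pads' length; the fingertips stand manip.tcp_to_tips ahead of it and the grasp point (between the pads) lies 5 mm behind it (manip.tcp_to_tips is the distance from the TCP to the fingertips, in mm); z points along the fingers, y is the direction in which the jaws open and shut (so a half turn about z gives the same grasp; the last joint's range is limited). The gripper opens to 94 mm and grips with 3 to 60 N. Pads are 16 mm wide; open, the fingers measure 119 mm over their backs; the gripper's body (75 mm by 177 mm) begins 78 mm behind the grasp point.
Start: joints at [-1.214, 0.3, 1.521, -0, 1.321, -0.067], TCP at [226.167, -501.336, 219.446] pointing down, gripper open.
Joint ranges: [-3.03, 3.03], [-0.79, 2.21], [0.23, 2.52], [-1.04, 4.18], [0, 3.07], [-2.55, 2.55]. Speed limits (rad/s): [2.22, 2.22, 2.57, 3.14, 3.14, 3.14].

## Interface

Orientations are given as [roll, pitch, yaw] about the fixed x, y, z axes, in that order (R = Rz(yaw) Ry(pitch) Rx(roll)).
In Python, from cell import manip, optics, workorder gives the robot as it stands. The module is installed in compiled form; this text tells all that it offers.
- The arm moves only by the tool jog_arm, never from a script. Its argument "deltas" is text: rows parted by semicolons, each of 5 numbers parted by spaces: the shift along the tool's x, y, z in mm, then the turn about the tool's z in rad, then the finger opening in mm, from 0 to 94. In form: tx ty tz twist grip; .... A call has exactly 10 rows; each row is the pose to reach, as a shift and turn from the pose commanded when the call began, along the tool's axes at that moment; what a row does not reach only later rows make up. A row lasts 1/8 s, in which the tool goes at most 62.5 mm and 10.7 degrees, less where a joint would pass 70% of its speed; a pose out of reach is approached as far as the arm can. A call with a gripper value outside its range is refused whole. The fingers move at their own pace and stop on an object; "squeeze" is the grip in N (left out, the last holds). Time passes only in rows, so rows that repeat a pose let the fingers close, or fill a call up. It gives the time, the measured TCP pose, the force and the opening at its end, in the units of the state.
- manip.read_state(): the state, without advancing time (a new reading comes with each control period).
- optics.camera(name): name is "scene" or "top" or "wrist"; returns (picture, depth): 480x640x3 uint8, red, green, blue; 480x640 float32, mm along the optical axis (not along the pixel's ray), 0 where there is no reading.
- optics.get_calibration(name): a dict with "intrinsics" (3x3 intrinsics, pixels), "dist_coeffs" ([k1, k2, p1, p2, k3] as OpenCV has them; the pictures are not rectified), "R" (3x3) and "t" (3): a world point X has camera coordinates R X + t; the wrist camera has in their place "hand_eye" (4x4, takes a point from camera to tool coordinates, whose origin is the TCP and whose axes are the flange's). Camera axes: x right, y down, z forward; pixel columns grow to the right and rows downward; lengths in mm; the calibration is good to about 2 mm. A picture is of the moment at which its call begins: read the wrist's pose just before it. get_calibration takes no time and is no camera call.
- workorder.sign_off(): hands the job in, once; it reports no verdict.
The state is a dict: "clock": time; "joints": joint angles; "qd": joint speeds; "effort": joint torques, N m; "eef_pos": TCP position; "eef_rot": TCP orientation; "wrist_force": force on the tool from outside, world axes, zero at the start; "moment": the same for the moment, N m; "finger_gap": finger opening in mm.
Only numpy, scipy, OpenCV 4.12 (cv2) and the standard library are available. Lean on these libraries where they do the work, as an engineer would, in place of code of your own. Each camera call takes 0.05 s, during which the arm holds its last target.

## Task

Two hand lubrication pumps stand on the machine table; on one the steel indicator pin is already fully out, on the other it is still down. Work that second pump: press its black plunger all the way down with the fingertips and let it come right up again, over and over, until its indicator pin stands fully out like the other's, then leave the plunger up. Do not touch the pins, do not press the other pump's plunger, and leave the things lying around where they are.

Things in the scene. Friction and masses are not known exactly. Their poses are not given: they have to be found in the camera images.
- pump_1: hand lubrication pump bolted to the table, its indicator pin still down (0 to 7 mm out) at the start. Left or right place varies. Grey flange 124 x 72 mm; barrel 60 mm across (68 mm high) on +x, pin block 42 x 40 mm (56 mm high) on -x. Origin: centre of the underside; z up; plunger axis at x = +25 mm, pin at x = -35 mm; -x points to the robot within 0.4 rad
- pump_1_head (a point): centre of the top of the plunger's black mushroom head (44 mm across, 12 mm thick, flat on top over 32 mm), 125 mm above the table when up; moves with the plunger
- pump_1_plunger (a joint): travel of the plunger: 0 = up at rest, grows as it is pressed straight down, 0.020 m = bottom stop. A spring brings it back: about 4 N to start, 9 N at the bottom. It lifts the pin by a one-way ratchet: press 17 mm or more and let it up within 3 mm of the top for each step; the first stroke gives 2 to 8 mm, each further one 5 mm; about four or five strokes in all
- pump_1_pin (a joint): how far the indicator pin has come out, m: 0 = in (its top 4 mm above its collar), 0.025 to 0.026 = fully out, as far as pumping brings it; it stays where the ratchet has left it
- pump_1_pin_tip (a point): centre of the top of the indicator pin: a plain steel pin 13 mm thick, upright in a steel collar 60 mm above the table; 64 mm high when in, 90 mm when fully out, when a narrow dark neck 7 mm thick shows below the 18 mm long head of the pin
- pump_2: hand lubrication pump bolted to the table, twin of pump_1 but already pumped: pin fully out. Left or right place varies. Grey flange 124 x 72 mm; barrel 60 mm across (68 mm high) on +x, pin block 42 x 40 mm (56 mm high) on -x. Origin: centre of the underside; z up; plunger axis at x = +25 mm, pin at x = -35 mm; -x points to the robot within 0.4 rad
- pump_2_head (a point): centre of the top of the plunger's black mushroom head (44 mm across, 12 mm thick, flat on top over 32 mm), 125 mm above the table when up; moves with the plunger
- pump_2_plunger (a joint): travel of the plunger: 0 = up at rest, grows as it is pressed straight down, 0.020 m = bottom stop. A spring brings it back: about 4 N to start, 9 N at the bottom
- pump_2_pin (a joint): how far the indicator pin has come out, m: 0 = in (its top 4 mm above its collar), 0.025 to 0.026 = fully out, as far as pumping brings it; it stays where the ratchet has left it
- pump_2_pin_tip (a point): centre of the top of the indicator pin: a plain steel pin 13 mm thick, upright in a steel collar 60 mm above the table; 64 mm high when in, 90 mm when fully out, when a narrow dark neck 7 mm thick shows below the 18 mm long head of the pin
- ring: bystander: turned steel spacer ring, 54 mm across, 30 mm high, loose on the table; origin at the centre of its underside
- tape: bystander: pocket tape measure, 36 x 78 x 61 mm, loose on the table; origin at the centre of its underside
- oiler: bystander: brass oil can with a long spout, 72 mm across, 165 mm high, loose on the table; origin at the centre of its underside
- cork_block: bystander: dark sanding block, 62 x 112 x 39 mm, loose on the table; origin at the centre of its underside
- offcut: bystander: brown wooden offcut, 60 x 75 x 22 mm, loose on the table; origin at the centre of its underside
- flat_pencil: bystander: flat carpenter pencil, 9 x 118 x 8 mm, loose on the table; origin at the centre of its underside

How it is judged (in metres and radians):
On the way, in this order (a step that is already met when the one before it is completed fails the run):
1. the plunger of the pump with the pin down is pressed home a first time (value of joint pump_1_plunger above 0.015 m), for 0.02 s.
2. the plunger comes up again with the pin not yet out (value of joint pump_1_plunger below 0.003 m and value of joint pump_1_pin below 0.022 m), for 0.02 s.
3. after further strokes the pin stands fully out (value of joint pump_1_pin above 0.0235 m), for 0.2 s.
At the end, for the whole second after the job is handed in: both indicator pins are out by more than 23.5 mm (fully out is 26 mm) and both plungers are up (within 2 mm) (value of joint each of pump_1_pin, pump_2_pin above 0.0235 m and value of joint each of pump_1_plunger, pump_2_plunger below 0.002 m); the robot touches nothing.
It fails at once if the other pump's plunger is pressed (more than 5 mm) (value of joint pump_2_plunger above 0.005 m).
It fails at once if the hand or arm touches an indicator pin (more than 1 N) (contact force between any of the fingers, the arm and pump_1_pin above 1 N or contact force between any of the fingers, the arm and pump_2_pin above 1 N).
It fails at once if a thing lying around is lifted or moved by more than 20 mm (distance of any of ring, tape, oiler, cork_block, offcut, flat_pencil from where it was at the start of the episode above 0.02 m).
It also fails if it takes over 38 s, if anything falls off the work surface, if the arm or the gripper's body presses on something with over 40 N, if the wrist force passes 120 N, or if a joint passes its speed limit or range.

## Working session

There is one attempt and no reset: what is moved stays moved. The work goes in short steps, Python scripts to look and compute and a tool call to move; the robot and the scene stay as the last step left them, time stands still between calls to the robot, and variables do not carry over. Pictures are saved under pics/ and viewed, and the job is handed in when it is done.

Besides the shell and the picture viewer there is one more tool, called after ">>>" by a JSON object that holds its "fn" and its "kwargs", one argument or row to a line. jog_arm: Moves the arm, as the interface text tells. Its arguments: {"type":"object","properties":{"deltas":{"type":"string"},"squeeze":{"type":"number"}},"required":["deltas"]}

```bash
mkdir -p pics
python3 - <<'E'
from cell import manip, optics
import cv2, numpy as np
s=manip.read_state(); print(s, manip.tcp_to_tips)
for n in ("scene","top"):
    p,d=optics.camera(n); cv2.imwrite(f"pics/{n}0.png",p[:,:,::-1]); np.save(f"pics/{n}0d.npy",d); np.save(f"pics/{n}0.npy",p)
    print(n,optics.get_calibration(n))
E
```

```text
{'clock': 0.0, 'joints': array([-1.21359421e+00,  3.00458588e-01,  1.52160887e+00, -2.15435480e-05,
        1.32070747e+00, -6.66281726e-02]), 'qd': array([-0.00150637,  0.00012913, -0.0003222 ,  0.00012064, -0.00046744,
        0.00140987]), 'effort': array([ 2.29265161e-04, -5.31799507e+01, -3.52732408e+01,  7.08829612e-02,
        2.43914605e-02, -1.20249942e-04]), 'eef_pos': array([ 226.07717985, -501.10139501,  218.88143254]), 'eef_rot': array([-3.14041161e+00, -5.78942083e-05,  4.23835596e-01]), 'wrist_force': array([-0.02490816,  0.19000369, -0.16839122]), 'moment': array([-0.00442822,  0.02076304, -0.01865996]), 'finger_gap': 93.89355859752715} 14.0
scene {'intrinsics': array([[480.75376841,   0.        , 327.73208294],
       [  0.        , 480.75376841, 236.00385294],
       [  0.        ,   0.        ,   1.        ]]), 'dist_coeffs': array([-0.13315908,  0.        ,  0.        ,  0.        ,  0.        ]), 'R': array([[-0.88410872, -0.46667298,  0.02383463],
       [-0.29985825,  0.5274816 , -0.79488879],
       [ 0.35838079, -0.70991513, -0.60628683]]), 't': array([460.88899376, 246.06182641, 730.31012774])}
top {'intrinsics': array([[612.05933189,   0.        , 321.2056519 ],
       [  0.        , 612.05933189, 242.66519758],
       [  0.        ,   0.        ,   1.        ]]), 'dist_coeffs': array([-0.13374102,  0.        ,  0.        ,  0.        ,  0.        ]), 'R': array([[ 6.82214885e-03, -9.99976288e-01,  9.38941268e-04],
       [-9.78961431e-01, -6.87026150e-03, -2.03929683e-01],
       [ 2.03931298e-01,  4.72051365e-04, -9.78985088e-01]]), 't': array([-37.58293578, 552.78558459, 999.59046043])}
```

View pics/scene0.png

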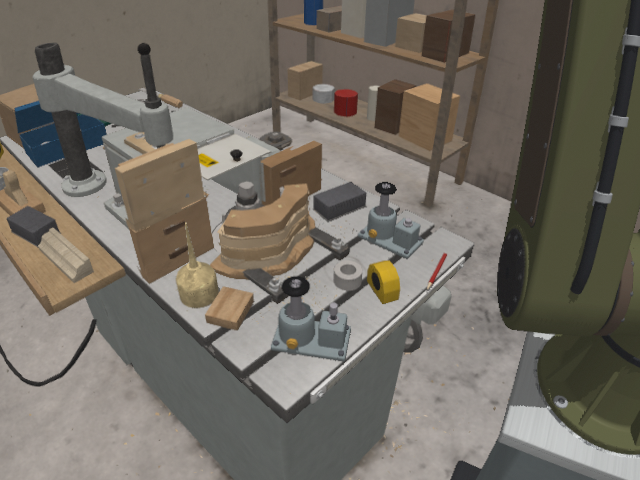

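View pics/top0.png

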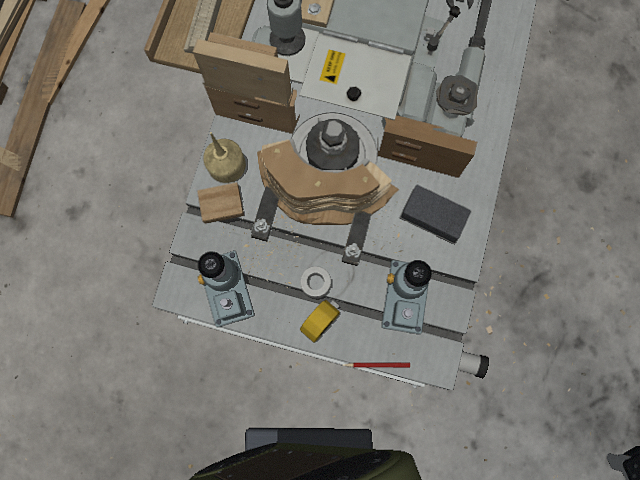

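The scene picture shows the pumps at about (300,330) (near) and (390,230) (far). In the top view these are the left one, head (211,264), and the right one, head (417,273). I'll zoom in on the pins.

```bash
cat > h.py <<'E'
import numpy as np, cv2
from cell import optics
def ray(n,uv):
    c=optics.get_calibration(n); q=cv2.undistortPoints(np.array([[uv]],float),c["intrinsics"],c["dist_coeffs"])[0,0]
    R,t=np.array(c["R"]),np.array(c["t"]); return -R.T@t, R.T@np.array([q[0],q[1],1])
def onz(n,uv,z):
    o,d=ray(n,uv); return o+d*(z-o[2])/d[2]
def proj(n,X):
    c=optics.get_calibration(n); return cv2.projectPoints(np.array([X],float),cv2.Rodrigues(np.array(c["R"]))[0],np.array(c["t"]),c["intrinsics"],c["dist_coeffs"])[0][0,0]
def dpt(n,uv,z):
    o,d=ray(n,uv); return o+d*z
E
python3 - <<'E'
import cv2,numpy as np
from h import *
s=cv2.imread("pics/scene0.png");t=cv2.imread("pics/top0.png")
a=[cv2.resize(i,(400,300),interpolation=cv2.INTER_CUBIC) for i in (s[270:360,255:375],s[175:265,335:455],t[240:330,170:290],t[250:340,350:470])]
cv2.imwrite("pics/z.png",np.vstack([np.hstack(a[:2]),np.hstack(a[2:])]))
for n,img in (("top",t),("scene",s)):
    m=(img.max(2)<60).astype(np.uint8)
    k,l,st,ce=cv2.connectedComponentsWithStats(m)
    d=np.load(f"pics/{n}0d.npy")
    for i in range(1,k):
        if 150<st[i,4]<1500: 
            u=ce[i]; z=d[int(u[1]),int(u[0])]
            print(n,st[i],u,dpt(n,u,z).round(),onz(n,u,119).round(1))
E
```

```text
top [  0   0  29  55 161] [14.60248447 23.01242236] [1427.  982. -623.] [955.3 541.9 119. ]
top [469   0  16  47 193] [477.76165803  32.84974093] [ 980. -337.   33.] [ 927.4 -312.6  119. ]
top [ 10 103  41 115 324] [ 29.69444444 161.18209877] [ 992.  931. -763.] [680.6 471.7 119. ]
top [306 132  38  38 263] [314.15969582 151.56273764] [720. -20.  56.] [696.4 -20.9 119. ]
top [ 378  132   96   45 1148] [422.71864111 155.53919861] [ 711. -213.   64.] [ 691.2 -203.7  119. ]
top [400 196  58  47 365] [427.48219178 226.35342466] [ 591. -224.   27.] [ 568.6 -207.8  119. ]
top [205 212  49  12 159] [230.59119497 219.3081761 ] [614. 137. -26.] [578.2 115.1 119. ]
top [252 227  93  22 217] [297.24423963 237.33179724] [579.  11. -22.] [548.7   5.2 119. ]
top [171 252  54  26 524] [209.10496183 264.02862595] [502. 146. 127.] [503.5 147.4 119. ]
top [213 259  25  32 169] [230.87573964 278.69230769] [489. 120.  59.] [479.9 111.1 119. ]
top [404 260  73  27 639] [424.38341158 273.79655712] [ 489. -200.  125.] [ 490.  -200.5  119. ]
top [475 355  14  24 185] [482.77837838 366.74594595] [ 342. -338.
[... 977 characters left out ...]
 [144. 122. 320.] [  94.  -194.4  119. ]
scene [  8 221  51  25 334] [ 32.65269461 231.99700599] [1124.  207.   33.] [993.6 263.8 119. ]
scene [248 239 101  65 704] [302.18607955 278.93181818] [500. 132. 125.] [503.2 125.9 119. ]
scene [  0 320  96  66 477] [ 54.9769392  359.88259958] [1580.  125. -782.] [710.2 431.2 119. ]
scene [208 351  71  32 262] [249.44656489 365.10305344] [541. 231.  -2.] [479.5 302.8 119. ]
scene [250 388  60  35 186] [280.91935484 406.92473118] [458. 271.  -5.] [410.9 335.9 119. ]
scene [631 411   9  34 185] [635.53513514 427.49189189] [-32.  90.  31.] [  4.7 166.1 119. ]
scene [451 461  30  19 393] [465.06361323 471.5216285 ] [ 141. -147. -680.] [188.8 311.9 119. ]
```

View pics/z.png

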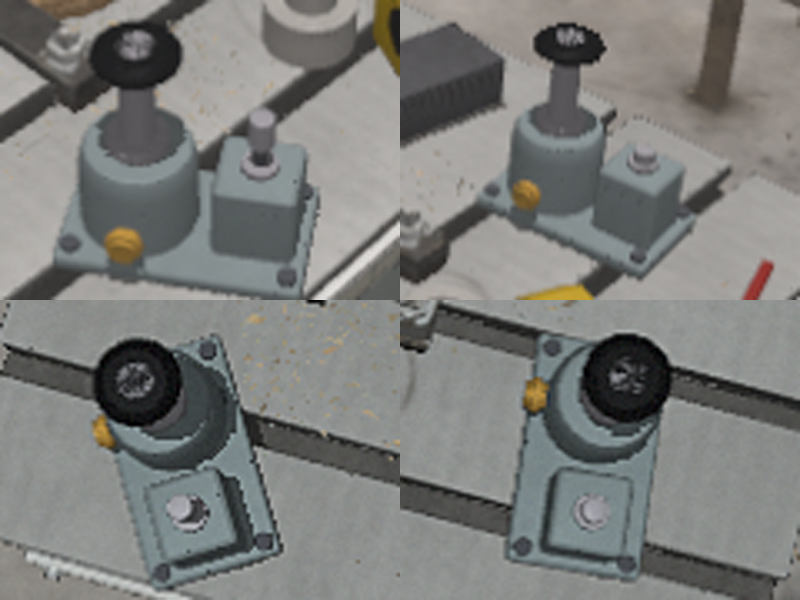

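The near/left pump's pin (y>0) is up with its dark neck showing. The right pump (y<0) has its pin down, so that one is pump_1. Next I'll locate its head and pin, and check both views against each other.

Run:
```python
from h import *
from cell import manip
print("top head",onz("top",(417.8,273.4),119), "top cap pad", onz("top",(418.1,274),125))
u=(335+(569-400)/3.333,175+43/3.333); print(u,"scene head",onz("scene",u,121))
d=np.load("pics/top0d.npy"); print([dpt("top",(x,y),d[y,x]).round(1) for x,y in((412,273),(418,268),(424,276))])
print("pin top",onz("top",(350+(594-400)/3.333,250+(508-300)/3.333),66)); up=(335+(644-400)/3.333,175+150/3.333);print("pin scene",onz("scene",up,66))
# flange corners
for c in ((541,336),(661,360),(508,558),(636,578)): print(onz("top",(350+(c[0]-400)/3.333,250+(c[1]-300)/3.333),10).round(1))
# height map near head
s=manip.read_state()
a=s["eef_rot"][2]; print(a)
# other heights around head within 120mm
ys,xs=np.mgrid[180:345,330:500]
P=np.array([dpt("top",(x,y),d[y,x]) for y,x in zip(ys.ravel()[::3],xs.ravel()[::3])])
h=np.array([487,-197]); r=np.linalg.norm(P[:,:2]-h,axis=1)
for lo,hi in((0,26),(26,40),(40,70),(70,100),(100,140)):
    q=P[(r>=lo)&(r<hi)]; print(lo,hi,q[:,2].max().round(), q[q[:,2].argmax()].round())
```

```text
top head [ 490.59637215 -189.84775872  119.        ] top cap pad [ 488.68197887 -189.34884355  125.        ]
(385.7050705070507, 187.9012901290129) scene head [ 491.78872503 -188.62902739  121.        ]
[array([ 490.2, -179.5,  125.1]), array([ 498.3, -189.3,  125.7]), array([ 485.1, -198.3,  127.8])]
pin top [ 432.56578448 -180.65617425   66.        ]
pin scene [ 433.87922827 -182.13917738   66.        ]
[ 530.4 -161.7   10. ]
[ 517.7 -226.5   10. ]
[ 411.1 -142.5   10. ]
[ 400.7 -210.4   10. ]
0.42384747362831465Traceback (most recent call last):
  File "<stdin>", line 14, in <module>
  File "h.py", line 11, in dpt
    o,d=ray(n,uv); return o+d*z
        ~~~^^^^^^
  File "h.py", line 4, in ray
    c=optics.get_calibration(n); q=cv2.undistortPoints(np.array([[uv]],float),c["intrinsics"],c["dist_coeffs"])[0,0]
ValueError: time passes only in moves, steps and waits
```

Both views agree: head at about (490,−189.3,125) and pin at (433,−181.5), 58 mm apart against the expected 60. I'll move above the head with the fingers closed.

>>> {"fn": "jog_arm", "kwargs": {
  "deltas": "46 -22 0 0 0; 92 -44 0 0 0; 138 -66 0 0 0; 184 -88 0 0 0; 230 -110 0 0 0; 276 -132 0 0 0; 322 -154 20 0 0; 369 -176 40 0 0; 369 -176 60 0 0; 369 -176 60 0 0",
  "squeeze": 20
}}

```text
clock: 1.35
eef_pos: [489.6, -188.5, 158.1]
eef_rot: [-3.139, 0.002, 0.425]
wrist_force: [-0.2, -0.2, 0.1]
finger_gap: 0.4
```

Run:
```python
from cell import manip, optics
import cv2
s=manip.read_state(); print(s)
p,d=optics.camera("scene"); cv2.imwrite("pics/s1.png",cv2.resize(p[130:280,300:500,::-1],(800,600)))
```

```text
{'clock': 1.35, 'joints': array([-4.37334205e-01,  3.05243049e-01,  1.66341035e+00, -3.88457303e-05,
        1.17610803e+00,  7.08812236e-01]), 'qd': array([-0.02050919, -0.03258092, -0.03146056, -0.0021753 ,  0.02170798,
       -0.00160629]), 'effort': array([ 1.24287754e+00, -4.95472455e+01, -3.19176686e+01,  9.42088407e-02,
       -5.00784572e-01,  4.90360055e-02]), 'eef_pos': array([ 489.60991573, -188.51396347,  158.07070716]), 'eef_rot': array([-3.13921043e+00,  2.08984291e-03,  4.24667368e-01]), 'wrist_force': array([-0.17359823, -0.19421756,  0.13000375]), 'moment': array([ 0.01978718, -0.01488371, -0.01115206]), 'finger_gap': 0.449927996444766}
```

View pics/s1.png

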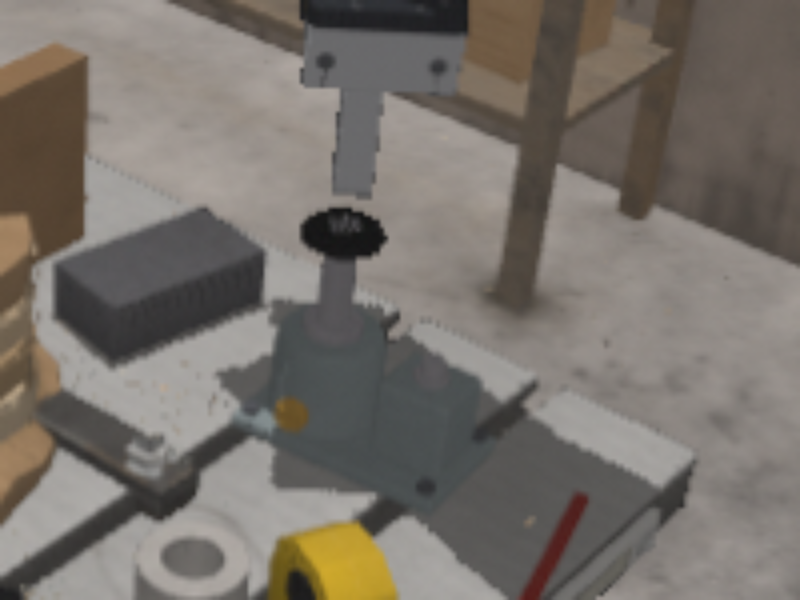

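The fingertips sit over the black head: tip at (353,193), head at (345,225) in the zoom. Now I'll press down and stop near the bottom to read the force.

>>> {"fn": "jog_arm", "kwargs": {
  "deltas": "0 0 8 0 0; 0 0 14 0 0; 0 0 18 0 0; 0 0 22 0 0; 0 0 26 0 0; 0 0 30 0 0; 0 0 34 0 0; 0 0 37 0 0; 0 0 38 0 0; 0 0 38 0 0"
}}

```text
clock: 2.65
eef_pos: [490.2, -189.4, 122.1]
eef_rot: [3.141, -0.0, 0.424]
wrist_force: [-5.3, 0.5, 10.6]
finger_gap: 0.4
```

Run:
```python
from cell import manip, optics
import cv2
s=manip.read_state(); print(s["eef_pos"],s["wrist_force"])
p,d=optics.camera("scene"); cv2.imwrite("pics/s2.png",cv2.resize(p[130:280,300:500,::-1],(800,600)))
```

```text
[ 490.15242827 -189.35700508  122.05014321] [-5.34889775  0.52123714 10.57173077]
```

View pics/s2.png

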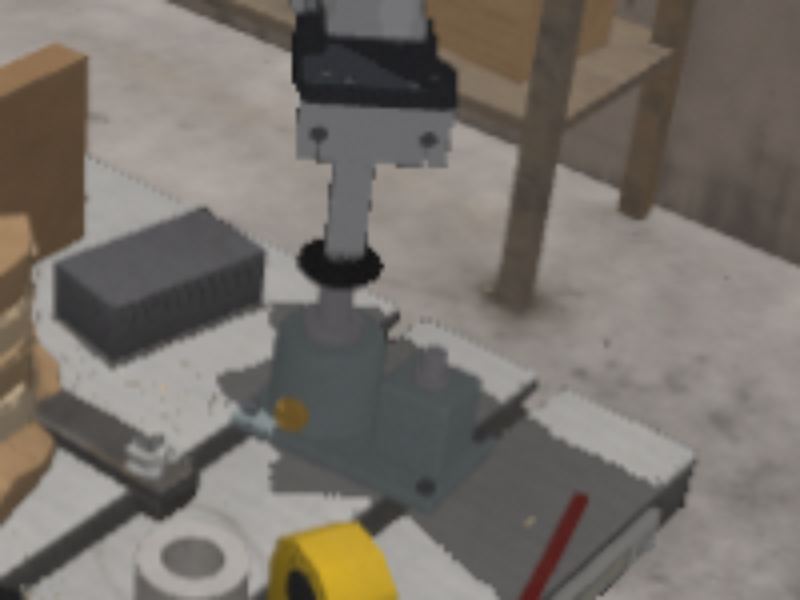

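Travel is about 17 mm at 10.6 N, near the spring force. I'll go 3 mm deeper, then come right up.

>>> {"fn": "jog_arm", "kwargs": {
  "deltas": "0 0 2 0 0; 0 0 3 0 0; 0 0 3 0 0; 0 0 -4 0 0; 0 0 -10 0 0; 0 0 -16 0 0; 0 0 -22 0 0; 0 0 -24 0 0; 0 0 -24 0 0; 0 0 -24 0 0"
}}

```text
clock: 3.95
eef_pos: [490.1, -189.1, 145.2]
eef_rot: [-3.141, 0.0, 0.424]
wrist_force: [-0.3, -0.3, 0.4]
finger_gap: 0.4
```

Run:
```python
from cell import manip, optics
import cv2
s=manip.read_state(); print(s["eef_pos"],s["wrist_force"])
p,d=optics.camera("scene"); cv2.imwrite("pics/s3.png",cv2.resize(p[130:280,300:500,::-1],(800,600)))
```

```text
[ 490.09748848 -189.09531673  145.184679  ] [-0.26514771 -0.30784564  0.38666502]
```

View pics/s3.png

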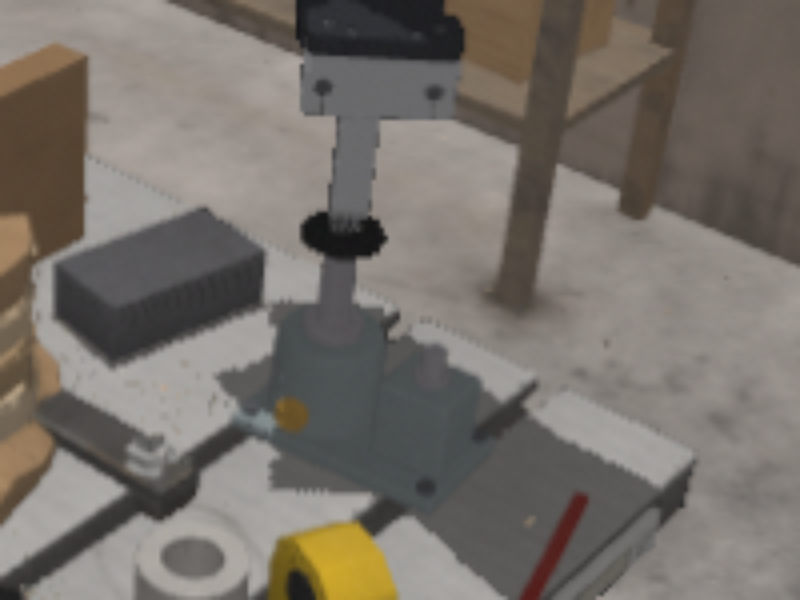

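The head is fully up again and the pin has risen a little (tip at about (433,347)) and stayed there. From here a full stroke fits in one call.

>>> {"fn": "jog_arm", "kwargs": {
  "deltas": "0 0 8 0 0; 0 0 15 0 0; 0 0 22 0 0; 0 0 27 0 0; 0 0 28 0 0; 0 0 28 0 0; 0 0 20 0 0; 0 0 8 0 0; 0 0 0 0 0; 0 0 0 0 0"
}}

```text
clock: 5.25
eef_pos: [490.1, -189.1, 145.5]
eef_rot: [-3.142, 0.0, 0.424]
wrist_force: [0.3, -0.4, -0.8]
finger_gap: 0.3
```

Run:
```python
from cell import manip, optics
import cv2
s=manip.read_state(); print(s["eef_pos"],s["wrist_force"])
p,d=optics.camera("scene"); cv2.imwrite("pics/s4.png",cv2.resize(p[130:280,300:500,::-1],(800,600)))
```

```text
[ 490.08841726 -189.14202661  145.51806626] [ 0.26996973 -0.35867047 -0.80276696]
```

View pics/s4.png

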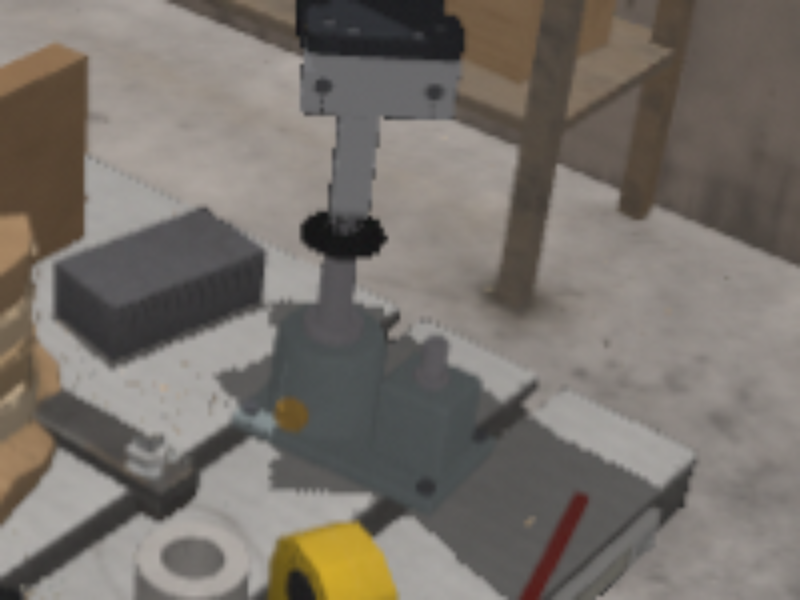

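The pin rose again: its tip went from about y=347 to y=337. On to the next strokes.

>>> {"fn": "jog_arm", "kwargs": {
  "deltas": "0 0 8 0 0; 0 0 15 0 0; 0 0 22 0 0; 0 0 27 0 0; 0 0 28 0 0; 0 0 28 0 0; 0 0 20 0 0; 0 0 8 0 0; 0 0 0 0 0; 0 0 0 0 0"
}}

```text
clock: 6.55
eef_pos: [490.1, -189.1, 145.4]
eef_rot: [-3.141, 0.0, 0.424]
wrist_force: [0.0, 0.4, -0.3]
finger_gap: 0.6
```

>>> {"fn": "jog_arm", "kwargs": {
  "deltas": "0 0 8 0 0; 0 0 15 0 0; 0 0 22 0 0; 0 0 27 0 0; 0 0 28 0 0; 0 0 28 0 0; 0 0 20 0 0; 0 0 8 0 0; 0 0 0 0 0; 0 0 0 0 0"
}}

```text
clock: 7.8
eef_pos: [490.0, -189.1, 145.3]
eef_rot: [-3.141, 0.0, 0.424]
wrist_force: [0.1, 1.2, -0.2]
finger_gap: 0.5
```

Run:
```python
from cell import manip, optics
import cv2
s=manip.read_state(); print(s["eef_pos"],s["wrist_force"])
p,d=optics.camera("scene"); cv2.imwrite("pics/s5.png",cv2.resize(p[130:280,300:500,::-1],(800,600)))
```

```text
[ 490.02463369 -189.09393937  145.32686096] [ 0.0553416   1.21863408 -0.19636263]
```

View pics/s5.png

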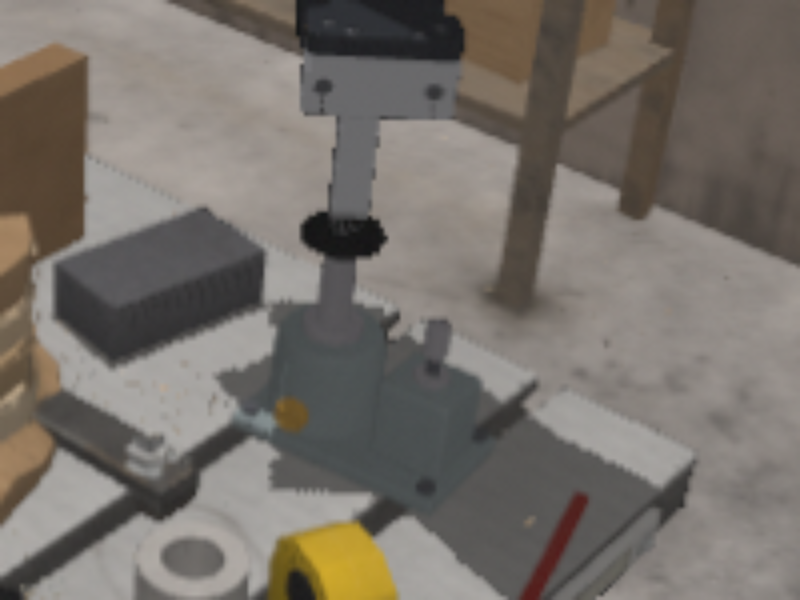

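The tip is now at y≈320 and the dark neck is just showing, so about 20 mm out. I'll do another stroke plus one spare (pumping can't bring it past fully out), then retreat and look.

>>> {"fn": "jog_arm", "kwargs": {
  "deltas": "0 0 8 0 0; 0 0 15 0 0; 0 0 22 0 0; 0 0 27 0 0; 0 0 28 0 0; 0 0 28 0 0; 0 0 20 0 0; 0 0 8 0 0; 0 0 0 0 0; 0 0 0 0 0"
}}

```text
clock: 9.1
eef_pos: [490.1, -189.1, 145.4]
eef_rot: [-3.142, 0.0, 0.424]
wrist_force: [-0.9, 0.2, -0.2]
finger_gap: 0.0
```

>>> {"fn": "jog_arm", "kwargs": {
  "deltas": "0 0 8 0 0; 0 0 15 0 0; 0 0 22 0 0; 0 0 27 0 0; 0 0 28 0 0; 0 0 28 0 0; 0 0 20 0 0; 0 0 8 0 0; 0 0 0 0 0; 0 0 0 0 0"
}}

```text
clock: 10.35
eef_pos: [490.0, -189.1, 145.3]
eef_rot: [-3.141, 0.0, 0.424]
wrist_force: [0.1, 0.1, -0.3]
finger_gap: 0.3
```

>>> {"fn": "jog_arm", "kwargs": {
  "deltas": "0 0 -10 0 0; 0 0 -25 0 0; 0 0 -40 0 0; 0 0 -60 0 0; 0 0 -80 0 0; 0 0 -80 0 0; 0 0 -80 0 0; 0 0 -80 0 0; 0 0 -80 0 0; 0 0 -80 0 0"
}}

```text
clock: 11.6
eef_pos: [490.1, -189.1, 225.2]
eef_rot: [-3.141, 0.0, 0.424]
wrist_force: [-0.8, 0.7, 0.4]
finger_gap: 0.7
```

Run:
```python
from cell import manip, optics
import cv2, numpy as np
from h import *
s=manip.read_state(); print(s["clock"],s["eef_pos"],s["wrist_force"])
p,d=optics.camera("scene"); np.save("pics/s6.npy",p)
a=[cv2.resize(np.ascontiguousarray(i[:,:,::-1]),(400,300),interpolation=cv2.INTER_CUBIC) for i in (p[270:360,255:375],p[175:265,335:455])]
cv2.imwrite("pics/s6.png",np.vstack([np.hstack(a),cv2.resize(p[:,:,::-1],(800,600))[150:450]]))
for X in ((433,-181.5,90),(433,-181.5,85),(490,-189.3,125),(490,-189.3,105)):
    u=proj("scene",X); print(X,u,(400+(u[0]-335)*3.333,(u[1]-175)*3.333))
```

```text
11.6 [ 490.10227636 -189.13781518  225.21724477] [-0.78222786  0.73101892  0.36367257]
(433, -181.5, 90) [409.98331445 210.54054345] (np.float64(649.9193870472698), np.float64(118.45663132405681))
(433, -181.5, 85) [409.67239632 212.59462488] (np.float64(648.8830969360831), np.float64(125.30288473706251))
(490, -189.3, 125) [386.8392581  186.29161887] (np.float64(572.7802472630996), np.float64(37.63496568839276))
(490, -189.3, 105) [385.90132293 194.68630628] (np.float64(569.6541093322888), np.float64(65.61445882422281))
```

View pics/s6.png

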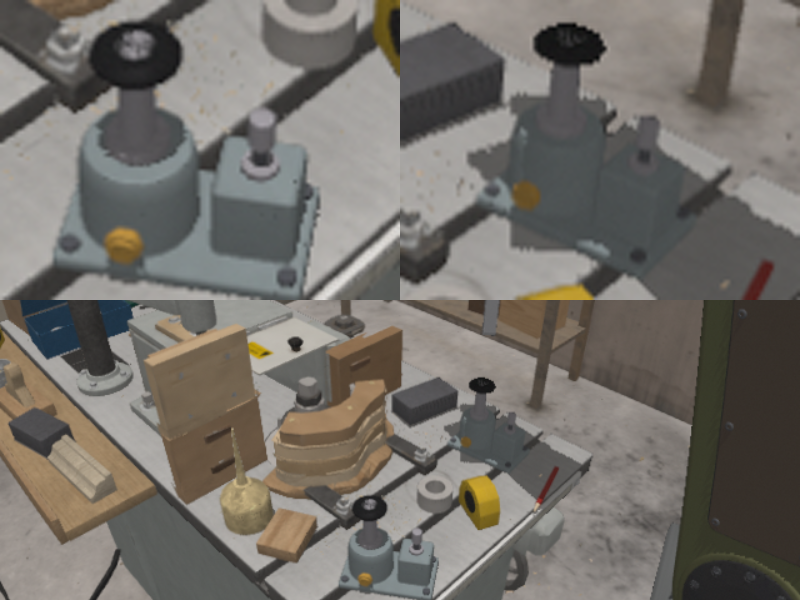

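The tip is at (648,118), which matches the prediction for 90 mm height (650,118). To be sure, I'll compare it with the earlier picture and with the other pump's pin.

Run:
```python
import cv2,numpy as np
from h import *
p=np.load("pics/s6.npy"); q=cv2.imread("pics/s5.png")
o=[cv2.resize(np.ascontiguousarray(p[195:235,388:428,::-1]),(400,400),interpolation=cv2.INTER_NEAREST),
 cv2.resize(np.ascontiguousarray(p[295:335,312:352,::-1]),(400,400),interpolation=cv2.INTER_NEAREST)]
o[0]=cv2.convertScaleAbs(o[0],alpha=1.7)
cv2.imwrite("pics/s7.png",np.hstack(o))
# pump_2 pin place from top: tip at z 90
uv=(170+180/3.333,240+(510-300)/3.333); X2=onz("top",uv,90); print(X2)
for z in (60,85,90): print(z,(proj("scene",(433,-181.5,z))-[388,195])*10,(proj("scene",(X2[0],X2[1],z))-[312,295])*10)
```

```text
[443.65016102 125.41396569  90.        ]
60 [201.4001031  276.80306154] [229.76371049 234.27359796]
85 [216.7239632  175.94624884] [235.11756305 124.5732623 ]
90 [219.83314446 155.40543452] [236.21434898 102.05904116]
```

View pics/s7.png

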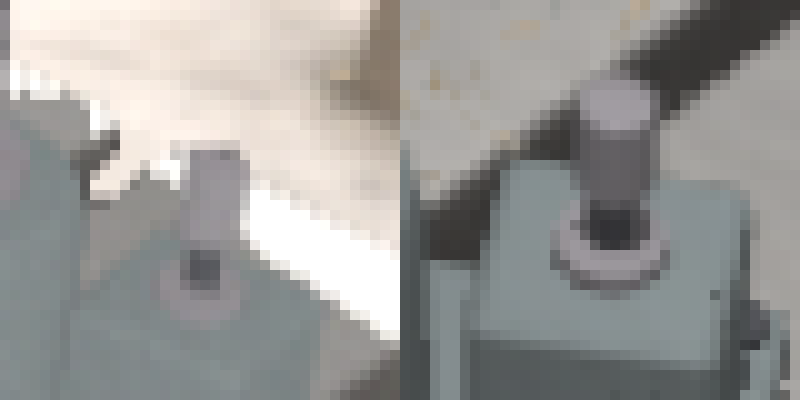

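Both pins show the same neck: 4–5 px, about 8 mm, on each. The tip didn't move over the last two full strokes, so it is at its limit. I'll open the fingers in free air and hand in.

>>> {"fn": "jog_arm", "kwargs": {
  "deltas": "0 0 0 0 40; 0 0 0 0 40; 0 0 0 0 40; 0 0 0 0 40; 0 0 0 0 40; 0 0 0 0 40; 0 0 0 0 40; 0 0 0 0 40; 0 0 0 0 40; 0 0 0 0 40"
}}

```text
clock: 12.9
eef_pos: [490.2, -189.2, 225.4]
eef_rot: [3.142, 0.0, 0.424]
wrist_force: [0.7, -0.4, 0.4]
finger_gap: 40.6
```

```bash
python3 -c "
from cell import workorder, manip
print(workorder.sign_off()); s=manip.read_state(); print(s['clock'],s['wrist_force'])"
```

```text
the job is handed in; nothing more can be done
None
the job is handed in; nothing more can be done
```

I worked the right-hand pump (y < 0), whose indicator pin was down. I gave it six full strokes with the closed fingertips, letting the plunger right up after each. Then I backed off straight up, opened the fingers in free air and handed in at about 13 s.

**Pin:** In the last pictures its tip is where a 90 mm high pin should appear. The dark neck shows about as much as on the other pump, and the tip had not moved over the last two strokes, so it is at its limit.

**Rest of the scene:** Both plungers look fully up, and the things lying around look to be where they were, though I checked those only by eye. The wrist force was about zero at the end.

**Disagreements:** The head-to-pin distance came out at 58 mm instead of 60 mm, which is within the calibration error. After the fourth stroke I judged the pin about 20 mm out, but the later comparison showed it was already fully out, so the last two strokes were spare.

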